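# Find the full fuel can by its weight

## Task

Two chafing-fuel cans on the buffet table look the same, but one is full and the other is burnt out: lift one and feel from its weight which it is. Stand the full can in the round steel burner holder and the spent one on the floor of the turquoise empties carton on the table, in the free space beside the two open tins, both upright. Neither can may be put in the wrong place on the way.

Things in the scene. Friction and masses are not known exactly. Their poses are not given: they have to be found in the camera images.
- can_a_mid (a point): One of two fuel cans that look exactly alike: upright aluminium can, 60 mm in diameter, 84 mm tall in all (body 76 mm, then a black cap 40 mm across and 8 mm high), turquoise band round the body; it stands loose on the table. One of the two cans is full and weighs about 300 g, the other is spent and weighs about 60 g; neither name, look nor place tells which, only the weight. The point is the can's centre, on its axis, 42 mm above its underside; z runs up the can.
- can_b_mid (a point): One of two fuel cans that look exactly alike: upright aluminium can, 60 mm in diameter, 84 mm tall in all (body 76 mm, then a black cap 40 mm across and 8 mm high), turquoise band round the body; it stands loose on the table. One of the two cans is full and weighs about 300 g, the other is spent and weighs about 60 g; neither name, look nor place tells which, only the weight. The point is the can's centre, on its axis, 42 mm above its underside; z runs up the can.
- holder_in (a point): Burner holder: a fixed round dark-steel cup on the table, 98 mm outside and 90 mm inside in diameter, 22 mm high, with a flat steel handle reaching 190 mm from its centre along +x, no higher than the rim. The point is the middle of its inner floor, 5 mm above the table; z is up.
- carton_spot (a point): Empties carton: a fixed open turquoise carton tray on the table, 190 mm (x) by 260 mm (y), walls 45 mm high and 4 mm thick, floor 4 mm thick; two low open steel tins, 80 mm wide and 45 mm tall, are fixed side by side at its +y end. The point is on the carton's inner floor, 4 mm above the table, in the middle of the free space, which is 182 mm (x) by 166 mm (y); x and y run along the carton's sides, z is up.
There are look-alikes about, which are no part of the job. Of the things shaped like the part that bears holder_in, the dark steel one is meant.

How it is judged:
By the outcome, as a careful person would: the job done as asked, in the order asked, and still so for the second after the job is handed in, with the robot touching nothing.
It also fails if it takes over 64 s, if anything falls off the work surface, if the arm or the gripper's body presses on something with over 40 N, if the wrist force passes 120 N, or if a joint passes its speed limit or range.

## Robot

A 7-joint arm with a two-finger parallel gripper is mounted at the origin on the work surface. World frame = base frame: x ahead of the robot, y to its left, z up, the work surface at z = 0. Lengths are in m, angles in rad, forces in N, time in s.
With the tool pointing down it reaches from about 0.35 to 0.9 m from the base axis. Payload 8.1 kg.
Tool frame: the origin (TCP) lies where the fingers leave the gripper's body, on its centre line; the fingertips stand 66 mm ahead of it and the grasp point (between the pads) lies 47 mm ahead of it (arm.tip_reach is the distance from the TCP to the fingertips, in m); z points along the fingers, y is the direction in which the jaws open and shut (so a half turn about z gives the same grasp; the last joint's range is limited). The gripper opens to 92 mm and grips with 3 to 60 N. Pads are 19 mm wide; open, the fingers measure 130 mm over their backs; the gripper's body (75 mm by 190 mm) begins 47 mm behind the grasp point.
Start: joints at [-1.277, 0.434, 0.025, 1.573, -0.012, 1.134, -0.075], TCP at [0.242, 0.576, 0.292] pointing down, gripper open.
Joint ranges: [-2.62, 2.62], [-0.44, 2.09], [-1.27, 1.32], [0.08, 2.57], [-1.32, 4.46], [0.12, 2], [-2.74, 2.74]. Speed limits (rad/s): [2.22, 2.22, 3.01, 3.01, 3.14, 3.14, 3.14].

## Interface

Orientations are given as a rotation vector (axis times angle).
In Python, from cell import arm gives the robot as it stands.
- The arm moves only by the tool carry_out, never from a script. Its argument "plan" is a list of rows, each a list of 5 numbers: the shift along the world's x, y, z in cm, then the turn about the world's z in rad, then the finger opening in cm, from 0 to 9.18. In form: [[tx, ty, tz, spin, fingers], ...]. A call has 1 to 20 rows; each row is the pose to reach, as a shift and turn from the pose measured when the call began; what a row does not reach only later rows make up. A row lasts 1/10 s, in which the tool goes at most 50 mm and 8.59 degrees, less where a joint would pass 70% of its speed; a pose out of reach is approached as far as the arm can. A call with a gripper value outside its range is refused whole. The fingers move at their own pace and stop on an object; "squeeze" is the grip in N (left out, the last holds). Time passes only in rows, so rows that repeat a pose let the fingers close. It gives the time, the measured TCP pose, the force and the opening at its end, in the units of the state.
- arm.observe(): the state, without advancing time (a new reading comes with each control period).
- arm.get_image(name): name is "side" or "top" or "wrist"; returns (picture, depth): 420x560x3 uint8, red, green, blue; 420x560 float32, m along the optical axis (not along the pixel's ray), 0 where there is no reading.
- arm.get_calibration(name): a dict with "intrinsics" (3x3 intrinsics, pixels), "rvec" (rotation vector, rad) and "tvec" (3), from world to camera coordinates, as OpenCV has them; the wrist camera has in their place "tool_from_camera" (4x4, takes a point from camera to tool coordinates, whose origin is the TCP and whose axes are the flange's). Camera axes: x right, y down, z forward; pixel columns grow to the right and rows downward; lengths in m; the calibration is good to about 2 mm. A picture is of the moment at which its call begins: read the wrist's pose just before it. get_calibration takes no time and is no camera call.
- arm.sign_off(): hands the job in, once; it reports no verdict.
The state is a dict: "clock": time; "joints": joint angles; "dq": joint speeds; "joint_efforts": joint torques, N m; "position": TCP position; "ee_rot": TCP orientation; "force": force on the tool from outside, world axes, zero at the start; "ft_torque": the same for the moment, N m; "width": opening from 0.0 (shut) to 1.0 (fully open).
Only numpy, scipy, OpenCV 4.12 (cv2) and the standard library are available. Lean on these libraries where they do the work, as an engineer would, in place of code of your own. Each camera call takes 0.05 s, during which the arm holds its last target. There are 200 camera calls.

## Working session

There is one attempt and no reset: what is moved stays moved. The work goes in short steps, Python scripts to look and compute and a tool call to move; the robot and the scene stay as the last step left them, time stands still between calls to the robot, and variables do not carry over. Pictures are saved under pics/ and viewed, about 8 in all and at most 12, crops included, and the job is handed in when it is done.

Besides the shell and the picture viewer there is one more tool, called after "Emit:" as a command line: name --pt "numbers of a row" for each row, then --argument value for the rest. carry_out: Moves the arm, as the interface text tells. Its arguments: {"type":"object","properties":{"plan":{"type":"array"},"squeeze":{"type":"number"}},"required":["plan"]}

```bash
ls; mkdir -p pics; python3 - <<'E'
from cell import arm
import cv2,numpy as np
s=arm.observe();print({k:np.round(v,3) for k,v in s.items()})
for n in("top","side"):
    p,d=arm.get_image(n);cv2.imwrite(f"pics/{n}0.png",p[...,::-1]);np.save(f"pics/{n}0.npy",d);np.save(f"pics/{n}0_p.npy",p)
    print(n,arm.get_calibration(n),d.min(),d.max())
E
```

```text
pics
{'clock': np.float64(0.0), 'joints': array([-1.277,  0.435,  0.025,  1.574, -0.012,  1.134, -0.075]), 'dq': array([-0.001,  0.001, -0.001,  0.   ,  0.001,  0.   , -0.001]), 'joint_efforts': array([-1.0000e-03, -6.6787e+01,  9.8400e-01, -3.1447e+01, -6.1000e-02,
        4.3000e-02,  0.0000e+00]), 'position': array([0.241, 0.576, 0.291]), 'ee_rot': array([-6.19e-01, -3.08e+00,  2.00e-03]), 'force': array([-0.672, -1.456,  0.372]), 'ft_torque': array([-0.023,  0.016,  0.045]), 'width': np.float64(0.999)}
top {'intrinsics': array([[403.41670208,   0.        , 275.08161107],
       [  0.        , 403.41670208, 218.6032145 ],
       [  0.        ,   0.        ,   1.        ]]), 'rvec': array([ 2.13861133, -2.11063819,  0.22436336]), 'tvec': array([-0.0384886 ,  0.46001217,  0.93829243])} 0.0 2.0449533
side {'intrinsics': array([[444.69492043,   0.        , 272.04724772],
       [  0.        , 444.69492043, 209.3099687 ],
       [  0.        ,   0.        ,   1.        ]]), 'rvec': array([ 2.22265507, -0.21389054,  0.09692291]), 'tvec': array([-0.46637907,  0.1022945 ,  1.18600784])} 0.0 3.908189
```

View pics/top0.png

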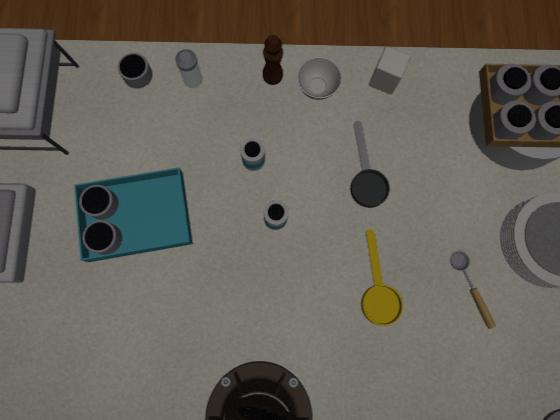

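View pics/side0.png

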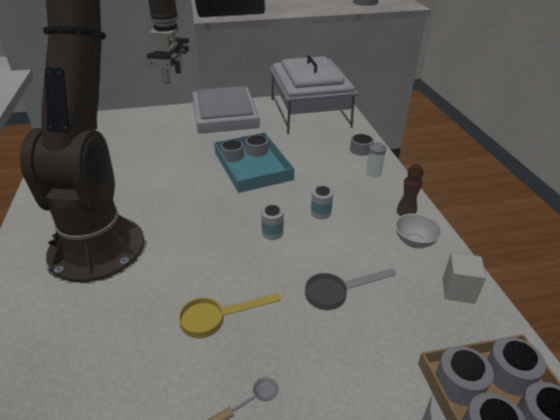

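The top view shows the two cans, with caps at about (252,149) and (276,212). The dark holder cup is at (370,188) with its handle pointing up. The turquoise carton is around (135,215) with its tins at the left, and the yellow pan is the look-alike. The side view agrees.

```bash
cat > h.py <<'E'
import numpy as np,cv2
from scipy.spatial.transform import Rotation as R
from cell import arm
def cast(n,uv,z):
    c=arm.get_calibration(n);Rm=cv2.Rodrigues(c["rvec"])[0];C=-Rm.T@c["tvec"]
    uv=np.atleast_2d(np.float64(uv));r=np.c_[uv,np.ones(len(uv))]@np.linalg.inv(c["intrinsics"]).T@Rm
    return C+r*((z-C[2])/r[:,2])[:,None]
def proj(n,P):
    c=arm.get_calibration(n);return cv2.projectPoints(np.float64(P).reshape(-1,1,3),c["rvec"],c["tvec"],c["intrinsics"],None)[0][:,0]
def heights(n,d):
    c=arm.get_calibration(n);Rm=cv2.Rodrigues(c["rvec"])[0];v,u=np.indices(d.shape)
    r=np.stack([u,v,np.ones_like(u)],-1)@np.linalg.inv(c["intrinsics"]).T*d[...,None]
    return (r-c["tvec"])@Rm
def blob(m,near):
    n,l,s,c=cv2.connectedComponentsWithStats(m.astype(np.uint8))
    i=1+np.argmin(np.hypot(*(c[1:]-near).T)+1e3*(s[1:,4]<25));return l==i,c[i],s[i]
E
python3 - <<'E'
from h import *
p=np.load("pics/top0_p.npy");d=np.load("pics/top0.npy");W=heights("top",d);W[d==0]=9
print("cam",[np.round(cast(n,[0,0],2)[0]*0+0,1) is None or -cv2.Rodrigues(arm.get_calibration(n)["rvec"])[0].T@arm.get_calibration(n)["tvec"] for n in("top","side")])
g=p.max(2)
for near in((252,149),(276,212)):
    m,c,s=blob((g<50),near);print("cap top",c,s,cast("top",c,.084).round(4),np.median(W[m],0).round(4))
ps=np.load("pics/side0_p.npy")
for near in((322,191),(272,211)):
    m,c,s=blob(ps.max(2)<50,near);print("cap side",c,s,cast("side",c,.080).round(4))
m,c,s=blob((np.abs(W[...,2]-.018)<.006)|((g<75)),(370,188));ys,xs=np.where(m)
print("cup blob",c,s)
m=(g<85);m,c,s=blob(m,(370,188));(cc,rr)=cv2.minEnclosingCircle(np.argwhere(m)[:,::-1].astype(np.float32));print(c,s,cc,rr,cast("top",[cc],.02).round(4))
h=cv2.cvtColor(p,cv2.COLOR_RGB2HSV);m=(h[...,0]>80)&(h[...,0]<105)&(h[...,1]>120);m=cv2.morphologyEx(m.astype(np.uint8),cv2.MORPH_CLOSE,np.ones((3,3)))
m,c,s=blob(m,(140,215));hull=cv2.convexHull(np.argwhere(m)[:,::-1].astype(np.int32))
q=cv2.approxPolyDP(hull,8,True)[:,0];print(q);print(cast("top",q,.045).round(3));print(cv2.minAreaRect((cast("top",hull[:,0],.045)[:,:2]).astype(np.float32)))
for n,z in(("table",(300,300)),("handle",(362,140)),("farleft",(15,230)),("stand",(30,90)),("pepper",(273,45))):print(n,W[z[1],z[0]].round(3))
E
```

```text
cam [array([ 0.26860523, -0.01969525,  1.01042   ]), array([ 0.29825478, -0.94685451,  0.80566669])]
cap top [251.91752577 148.71649485] [245 141  15  16 194] [[0.6246 0.0262 0.084 ]] [0.624 0.026 0.084]
cap top [275.55339806 211.62621359] [268 204  16  16 206] [[ 0.4696 -0.0328  0.084 ]] [ 0.4698 -0.0327  0.0845]
cap side [322.51923077 190.5       ] [317 187  11   8  52] [[0.6252 0.0285 0.08  ]]
cap side [271.89705882 210.14705882] [266 206  12   9  68] [[ 0.4688 -0.0319  0.08  ]]
cup blob [367.79833547 178.02432778] [ 350  121   40   87 1562]
[369.37354409 187.94925125] [ 350  169   40   39 1202] (369.4327087402344, 187.87586975097656) 19.68233299255371 [[ 0.549  -0.2726  0.02  ]]
[[191 243]
 [ 83 260]
 [ 75 185]
 [178 168]]
[[0.398 0.169 0.045]
 [0.354 0.422 0.045]
 [0.538 0.461 0.045]
 [0.586 0.211 0.045]]
((0.46772536635398865, 0.31525763869285583), (0.19463908672332764, 0.2632412612438202), 10.848255157470703)
table [ 0.266 -0.096  0.002]
handle [ 0.679 -0.258  0.018]
farleft [0.423 0.589 0.049]
stand [0.725 0.527 0.164]
pepper [ 0.856 -0.021  0.156]
```

Emit:
carry_out --pt "38.3 -54.9 -6 0 9.18" --pt "38.3 -54.9 -6 0 9.18" --pt "38.3 -54.9 -6 0 9.18" --pt "38.3 -54.9 -6 0 9.18" --pt "38.3 -54.9 -6 0 9.18" --pt "38.3 -54.9 -6 0 9.18" --pt "38.3 -54.9 -6 0 9.18" --pt "38.3 -54.9 -6 0 9.18" --pt "38.3 -54.9 -6 0 9.18" --pt "38.3 -54.9 -6 0 9.18" --pt "38.3 -54.9 -6 0 9.18" --pt "38.3 -54.9 -6 0 9.18" --pt "38.3 -54.9 -6 0 9.18" --pt "38.3 -54.9 -6 0 9.18" --pt "38.3 -54.9 -6 0 9.18" --pt "38.3 -54.9 -6 0 9.18" --pt "38.3 -54.9 -6 0 9.18" --pt "38.3 -54.9 -6 0 9.18" --pt "38.3 -54.9 -6 0 9.18" --pt "38.3 -54.9 -6 0 9.18"

```text
clock: 2.1
position: [0.6243, 0.0278, 0.2318]
ee_rot: [0.618, 3.08, -0.002]
force: [0.2, 0.7, -0.0]
width: 1.0
```

```bash
python3 - <<'E'
from h import *
s=arm.observe();print({k:np.round(v,4) for k,v in s.items()})
p,d=arm.get_image("wrist");T=arm.get_calibration("wrist");print(T)
cv2.imwrite("pics/w1.png",p[...,::-1])
K=T["intrinsics"];F=T["tool_from_camera"];Rt=R.from_rotvec(s["ee_rot"]).as_matrix()
for tt in (.06,.1):
  pass
m=p.max(2)<50;n,l,st,c=cv2.connectedComponentsWithStats(m.astype(np.uint8))
for i in range(1,n):
    if st[i,4]>300:
        r=Rt@F[:3,:3]@np.linalg.inv(K)@[*c[i],1];C=s["position"]+Rt@F[:3,3];print(c[i].round(),st[i],(C+r*(.084-C[2])/r[2]).round(4))
E
```

```text
{'clock': np.float64(2.1), 'joints': array([-0.2772,  0.4892,  0.2148,  1.6603, -0.1176,  1.0051,  1.1514]), 'dq': array([ 0.0054,  0.0042,  0.0022, -0.001 , -0.0005, -0.0002, -0.0003]), 'joint_efforts': array([-1.14000e-01, -6.74395e+01,  4.10050e+00, -2.90230e+01,
        1.15000e-02,  9.61000e-02, -3.90000e-03]), 'position': array([0.6243, 0.0278, 0.2318]), 'ee_rot': array([ 6.1760e-01,  3.0803e+00, -1.8000e-03]), 'force': array([ 0.1811,  0.6546, -0.0236]), 'ft_torque': array([-0.0123, -0.0615,  0.0039]), 'width': np.float64(1.0002)}
{'intrinsics': array([[338.69929816,   0.        , 281.09795253],
       [  0.        , 338.69929816, 207.27057993],
       [  0.        ,   0.        ,   1.        ]]), 'tool_from_camera': array([[ 1.43321421e-03, -9.61107261e-01, -2.76171647e-01,
         7.45795009e-02],
       [ 9.99998953e-01,  1.32162933e-03,  5.90158913e-04,
        -3.72810763e-04],
       [-2.02209468e-04, -2.76172204e-01,  9.61108148e-01,
        -9.28709922e-02],
       [ 0.00000000e+00,  0.00000000e+00,  0.00000000e+00,
         1.00000000e+00]])}
[451.  35.] [ 419    0   63   75 2018] [0.5547 0.1747 0.084 ]
[106.  38.] [  75    5   64   68 3306] [ 0.4708 -0.0312  0.084 ]
[167.  63.] [139  19  45  73 958] [ 0.4988 -0.0015  0.084 ]
[281. 215.] [ 256  189   52   52 2089] [0.6244 0.0277 0.084 ]
[278. 336.] [    0   199   560   221 57760] [ 0.7206 -0.0151  0.084 ]
```

View pics/w1.png

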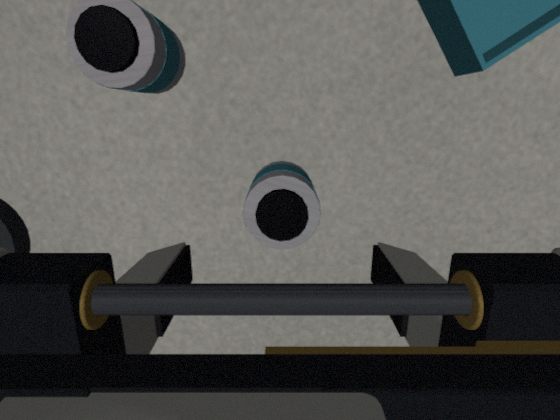

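The wrist view has the can cap at (281,215), exactly under the tool. The other can is at (106,38). I descend, grip and lift.

Emit:
carry_out --pt "0 0 -5 0 9.18" --pt "0 0 -9 0 9.18" --pt "0 0 -13 0 9.18" --pt "0 0 -13 0 9.18" --pt "0 0 -13 0 9.18" --pt "0 0 -13 0 5" --pt "0 0 -13 0 5" --pt "0 0 -13 0 5" --pt "0 0 -13 0 5" --pt "0 0 -13 0 5" --pt "0 0 -13 0 5" --pt "0 0 -13 0 5" --pt "0 0 -10 0 5" --pt "0 0 -7 0 5" --pt "0 0 -5 0 5" --pt "0 0 -5 0 5" --pt "0 0 -5 0 5" --pt "0 0 -5 0 5" --pt "0 0 -5 0 5" --pt "0 0 -5 0 5" --squeeze 25

```text
clock: 4.15
position: [0.6238, 0.0276, 0.1806]
ee_rot: [-0.618, -3.079, 0.003]
force: [-0.3, -0.4, -3.7]
width: 0.649
```

Emit:
carry_out --pt "0 0 3 0 5" --pt "0 0 3 0 5" --pt "0 0 3 0 5" --pt "0 0 3 0 5" --pt "0 0 3 0 5" --pt "0 0 3 0 5" --pt "0 0 3 0 5" --pt "0 0 3 0 5"

```text
clock: 4.95
position: [0.6238, 0.0276, 0.2104]
ee_rot: [-0.618, -3.078, 0.003]
force: [0.3, 0.2, -3.5]
width: 0.651
```

```bash
python3 - <<'E'
from h import *
for i in range(6):
    s=arm.observe();print(s["force"].round(2),s["joint_efforts"].round(2),s["position"].round(4),s["width"])
    p,d=arm.get_image("side")
cv2.imwrite("pics/s2.png",p[...,::-1])
E
```

```text
[ 0.32  0.17 -3.48] [-0.000e+00 -6.984e+01  4.430e+00 -2.912e+01  3.000e-02  1.100e-01
  0.000e+00] [0.6238 0.0276 0.2104] 0.6505191731429373
[ 0.59  0.94 -3.11] [-0.000e+00 -6.985e+01  4.430e+00 -2.913e+01  3.000e-02  1.000e-01
  0.000e+00] [0.6238 0.0276 0.2105] 0.6498889500068882
[ 0.26 -0.59 -3.18] [-0.000e+00 -6.986e+01  4.430e+00 -2.914e+01  3.000e-02  1.000e-01
  0.000e+00] [0.6238 0.0276 0.2106] 0.6486230558996476
[-0.13 -0.46 -3.13] [ 0.000e+00 -6.987e+01  4.430e+00 -2.915e+01  3.000e-02  1.000e-01
  0.000e+00] [0.6238 0.0276 0.2106] 0.6508670776700806
[ 0.29  0.27 -3.17] [ 0.000e+00 -6.989e+01  4.430e+00 -2.916e+01  3.000e-02  1.000e-01
  0.000e+00] [0.6239 0.0276 0.2106] 0.6473740738198013
[ 0.04 -0.02 -2.14] [-0.000e+00 -6.990e+01  4.430e+00 -2.917e+01  2.000e-02  1.000e-01
  0.000e+00] [0.6239 0.0276 0.2106] 0.650049264878118
```

View pics/s2.png

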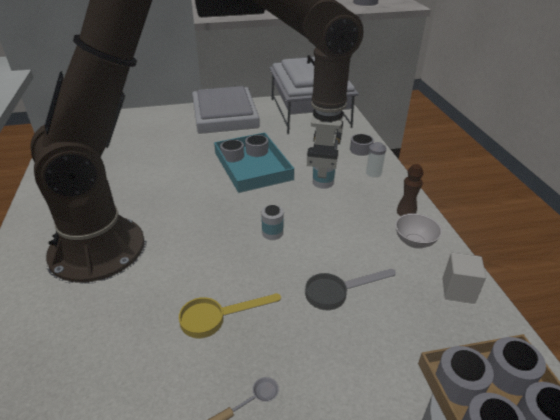

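The force reads about -3.1 N, so the held can weighs about 300 g and is the full one. It goes to the holder.

Emit:
carry_out --pt "-2 -6 0 0 5" --pt "-3 -11 0 0 5" --pt "-4 -16 0 0 5" --pt "-5.5 -21 0 0 5" --pt "-6.5 -26 0 0 5" --pt "-7.5 -30 0 0 5" --pt "-7.5 -30 0 0 5" --pt "-7.5 -30 0 0 5" --pt "-7.5 -30 0 0 5" --pt "-7.5 -30 -4 0 5" --pt "-7.5 -30 -6 0 5" --pt "-7.5 -30 -6 0 5" --pt "-7.5 -30 -6 0 5" --pt "-7.5 -30 -6 0 5"

```text
clock: 6.65
position: [0.5501, -0.272, 0.1521]
ee_rot: [0.616, 3.08, -0.003]
force: [0.4, 0.1, -2.3]
width: 0.65
```

```bash
python3 - <<'E'
from h import *
s=arm.observe();print(s["force"].round(2),s["position"].round(4),s["width"])
p,d=arm.get_image("wrist");q,_=arm.get_image("side")
x=proj("side",[[*s["position"][:2],.05]])[0].astype(int);q=q[max(0,x[1]-70):x[1]+70,x[0]-93:x[0]+93]
cv2.imwrite("pics/h3.png",np.hstack([p,cv2.resize(q,(240,420*240//560)) if 0 else cv2.copyMakeBorder(cv2.resize(q,(240,180)),0,240,0,0,cv2.BORDER_CONSTANT)])[...,::-1])
E
```

```text
[ 0.42  0.05 -2.29] [ 0.5501 -0.272   0.1521] 0.6502920824994198
```

View pics/h3.png

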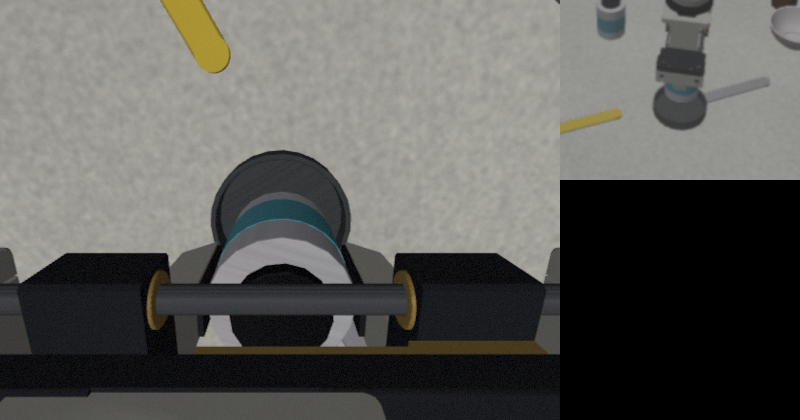

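The can is centred over the dark cup, seen at (281,215) in the wrist view. I lower, release and back off.

Emit:
carry_out --pt "0 0 -2 0 5" --pt "0 0 -3.5 0 5" --pt "0 0 -4.3 0 5" --pt "0 0 -4.4 0 5" --pt "0 0 -4.4 0 5" --pt "0 0 -4.4 0 5"

```text
clock: 7.35
position: [0.5499, -0.2725, 0.1085]
ee_rot: [0.617, 3.079, -0.003]
force: [-0.0, 0.4, -2.4]
width: 0.651
```

Emit:
carry_out --pt "0 0 -0.1 0 9.18" --pt "0 0 -0.1 0 9.18" --pt "0 0 -0.1 0 9.18" --pt "0 0 -0.1 0 9.18" --pt "0 0 -0.1 0 9.18" --pt "0 0 -0.1 0 9.18" --pt "0 0 -0.1 0 9.18" --pt "0 0 3 0 9.18" --pt "0 0 7 0 9.18" --pt "0 0 12 0 9.18" --pt "0 0 12 0 9.18" --pt "0 0 12 0 9.18"

```text
clock: 8.55
position: [0.5505, -0.2727, 0.2298]
ee_rot: [0.616, 3.076, -0.004]
force: [-1.0, 0.5, -0.6]
width: 1.001
```

Emit:
carry_out --pt "-8 24.1 0 0 9.18" --pt "-8 24.1 0 0 9.18" --pt "-8 24.1 0 0 9.18" --pt "-8 24.1 0 0 9.18" --pt "-8 24.1 0 0 9.18" --pt "-8 24.1 0 0 9.18" --pt "-8 24.1 0 0 9.18" --pt "-8 24.1 0 0 9.18" --pt "-8 24.1 0 0 9.18" --pt "-8 24.1 0 0 9.18" --pt "-8 24.1 0 0 9.18"

```text
clock: 9.65
position: [0.4706, -0.0326, 0.2296]
ee_rot: [0.619, 3.076, -0.004]
force: [0.2, -0.0, -0.5]
width: 1.0
```

```bash
python3 - <<'E'
from h import *
s=arm.observe();print(s["position"].round(4),s["force"].round(2),s["joints"].round(2))
p,d=arm.get_image("wrist");T=arm.get_calibration("wrist");K=T["intrinsics"];F=T["tool_from_camera"];Rt=R.from_rotvec(s["ee_rot"]).as_matrix()
m,c,st=blob(p.max(2)<50,(281,215));r=Rt@F[:3,:3]@np.linalg.inv(K)@[*c,1];C=s["position"]+Rt@F[:3,3];print(c.round(),st,(C+r*(.084-C[2])/r[2]).round(4))
p,d=arm.get_image("top");m,c,st=blob(p.max(2)<50,proj("top",[[.55,-.272,.089]])[0]);print("full can cap",c,st,cast("top",c,.089).round(4),np.median(heights("top",d)[m],0).round(4))
E
```

```text
[ 0.4706 -0.0326  0.2296] [ 0.24 -0.02 -0.51] [-0.21  0.25  0.2   2.03 -0.06  0.86  1.2 ]
[282. 212.] [ 256  186   53   52 2146] [ 0.4689 -0.0317  0.084 ]
full can cap [376.72631579 179.81052632] [369 172  16  16 190] [[ 0.5497 -0.2731  0.089 ]] [ 0.5494 -0.273   0.0895]
```

Emit:
carry_out --pt "-0.1 0.1 -5 0 9.18" --pt "-0.1 0.1 -9 0 9.18" --pt "-0.1 0.1 -12.8 0 9.18" --pt "-0.1 0.1 -12.8 0 9.18" --pt "-0.1 0.1 -12.8 0 9.18" --pt "-0.1 0.1 -12.8 0 5" --pt "-0.1 0.1 -12.8 0 5" --pt "-0.1 0.1 -12.8 0 5" --pt "-0.1 0.1 -12.8 0 5" --pt "-0.1 0.1 -12.8 0 5" --pt "-0.1 0.1 -12.8 0 5" --pt "-0.1 0.1 -12.8 0 5" --pt "-0.1 0.1 -9 0 5" --pt "-0.1 0.1 -5 0 5" --pt "-0.1 0.1 -1 0 5" --pt "-0.1 0.1 0 0 5" --pt "-0.1 0.1 0 0 5" --pt "-0.1 0.1 0 0 5" --pt "-0.1 0.1 0 0 5" --pt "-0.1 0.1 0 0 5"

```text
clock: 11.75
position: [0.4689, -0.0313, 0.2284]
ee_rot: [0.619, 3.078, -0.005]
force: [-0.2, 0.0, -1.2]
width: 0.65
```

```bash
python3 - <<'E'
from h import *
f=[]
for i in range(6): s=arm.observe();f.append(s["force"]);arm.get_image("top")
print(np.mean(f,0).round(2),s["position"].round(4),s["width"])
E
```

```text
[ 0.02 -0.19 -0.82] [ 0.4695 -0.0313  0.2293] 0.6522562941609396
```

This one reads about -0.8 N against a baseline of about -0.5 N, so it is the spent can. It goes to the carton.

Emit:
carry_out --pt "0.6 5 0 0 5" --pt "0.6 10 0 0 5" --pt "0.6 15 0 0 5" --pt "0.6 20 0 0 5" --pt "0.6 25 0 0 5" --pt "0.6 30.4 0 0 5" --pt "0.6 30.4 0 0 5" --pt "0.6 30.4 0 0 5" --pt "0.6 30.4 -3 0 5" --pt "0.6 30.4 -6 0 5" --pt "0.6 30.4 -6 0 5" --pt "0.6 30.4 -6 0 5"

```text
clock: 13.25
position: [0.4758, 0.2712, 0.1698]
ee_rot: [0.621, 3.076, -0.007]
force: [0.3, -0.4, -0.0]
width: 0.651
```

```bash
python3 - <<'E'
from h import *
s=arm.observe();print(s["force"].round(2),s["position"].round(4),s["joints"].round(2))
p,d=arm.get_image("wrist");cv2.imwrite("pics/c4.png",p[...,::-1])
E
```

```text
[ 0.29 -0.4  -0.02] [0.4758 0.2712 0.1698] [-0.68  0.45  0.08  1.91 -0.04  0.79  0.6 ]
```

View pics/c4.png

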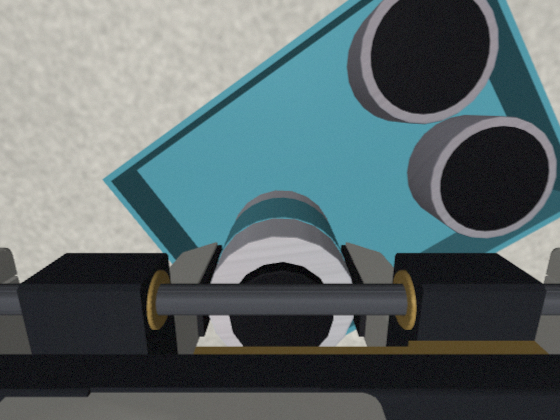

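The can hangs over the free floor with the tins well clear at (425,50) and (485,175). I lower it and release with a moderate opening.

Emit:
carry_out --pt "0 0 -3 0 5" --pt "0 0 -5 0 5" --pt "0 0 -6.1 0 5" --pt "0 0 -6.2 0 5" --pt "0 0 -6.2 0 5" --pt "0 0 -6.2 0 5"

```text
clock: 13.9
position: [0.477, 0.2723, 0.1098]
ee_rot: [0.62, 3.074, -0.002]
force: [-0.3, 0.1, -0.6]
width: 0.649
```

Emit:
carry_out --pt "0 0 -0.1 0 7.8" --pt "0 0 -0.1 0 7.8" --pt "0 0 -0.1 0 7.8" --pt "0 0 -0.1 0 7.8" --pt "0 0 -0.1 0 7.8" --pt "0 0 -0.1 0 7.8" --pt "0 0 2 0 7.8" --pt "0 0 5 0 7.8" --pt "0 0 9 0 7.8" --pt "0 0 14 0 7.8" --pt "-3 -20 14 0 7.8" --pt "-3 -20 14 0 7.8" --pt "-3 -20 14 0 7.8" --pt "-3 -20 14 0 7.8" --pt "-3 -20 14 0 7.8" --pt "-3 -20 14 0 7.8" --pt "-3 -20 14 0 7.8"

```text
clock: 15.6
position: [0.4472, 0.0734, 0.2499]
ee_rot: [0.619, 3.074, -0.001]
force: [0.8, 0.3, -0.9]
width: 0.848
```

```bash
python3 - <<'E'
from h import *
s=arm.observe();print(s["force"].round(2),s["position"].round(4))
p,d=arm.get_image("top");cv2.imwrite("pics/f5.png",p[...,::-1]);W=heights("top",d)
for P in ((.55,-.272,.089),(.476,.272,.088)):
    m,c,st=blob(p.max(2)<50,proj("top",[P])[0]);print(c,st,cast("top",c,P[2]).round(4),np.median(W[m],0).round(4))
p,d=arm.get_image("side");cv2.imwrite("pics/f6.png",p[...,::-1])
E
```

```text
[ 0.8   0.34 -0.93] [0.4472 0.0734 0.2499]
[376.72631579 179.81052632] [369 172  16  16 190] [[ 0.5497 -0.2731  0.089 ]] [ 0.5493 -0.2733  0.0896]
[ 94.9699115  199.84778761] [ 82 187  27  27 565] [[0.4905 0.3895 0.088 ]] [0.4995 0.4064 0.0494]
```

View pics/f5.png

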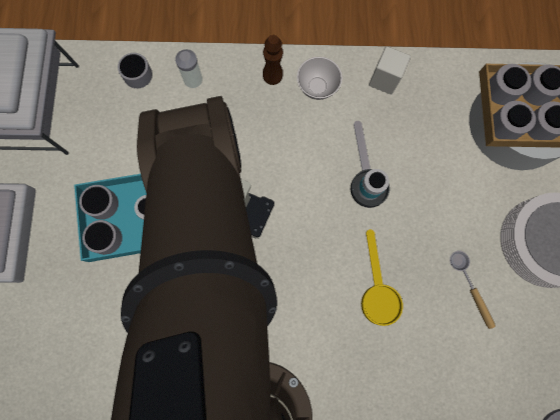

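View pics/f6.png

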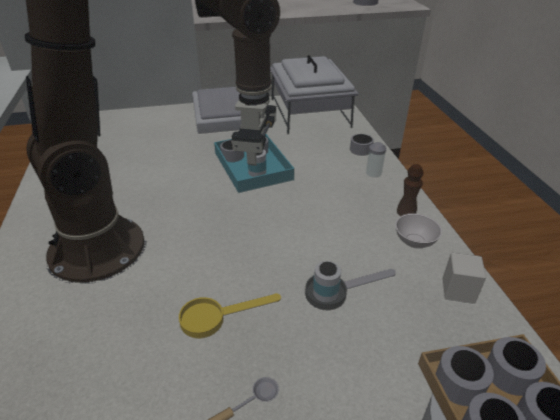

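The full can stands in the dark cup at (376,180). The arm partly hides the carton can, so I move it aside for a final check.

Emit:
carry_out --pt "2 -18 4 0 7.8" --pt "2 -18 4 0 7.8" --pt "2 -18 4 0 7.8" --pt "2 -18 4 0 7.8" --pt "2 -18 4 0 7.8" --pt "2 -18 4 0 7.8" --pt "2 -18 4 0 7.8" --pt "2 -18 4 0 7.8"

```text
clock: 16.5
position: [0.4673, -0.1044, 0.2893]
ee_rot: [0.612, 3.076, -0.001]
force: [-0.2, -0.1, -0.4]
width: 0.852
```

```bash
python3 - <<'E'
from h import *
p,d=arm.get_image("top");cv2.imwrite("pics/f7.png",cv2.resize(p[100:310,40:320],None,fx=2,fy=2)[...,::-1]);W=heights("top",d)
m,c,st=blob(p.max(2)<50,proj("top",[(.476,.272,.088)])[0]);print(c,st,cast("top",c,.088).round(4),np.median(W[m],0).round(4))
E
```

```text
[145.82587065 206.24875622] [138 199  17  16 201] [[0.477  0.2701 0.088 ]] [0.4767 0.2699 0.088 ]
```

View pics/f7.png

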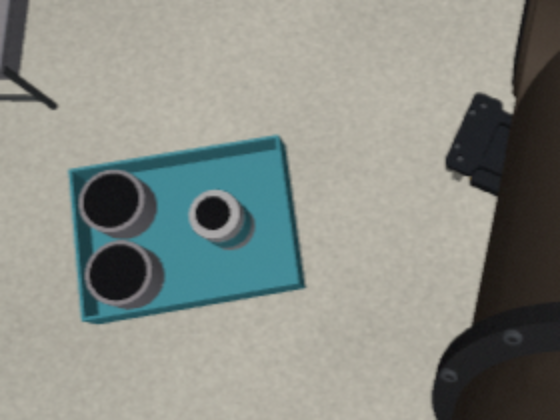

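The spent can stands upright on the carton floor: its cap is at (145,206) in the full picture, 88 mm high, clear of the tins.

```bash
python3 -c "from cell import arm;arm.sign_off()"
```

```text
the job is handed in; nothing more can be done
```

Both cans are in their right places and upright, and the job was handed in at about 16.5 s on the robot's clock.

- **Full can:** the first can I lifted pulled about 3.1 N (about 300 g), so I stood it in the dark steel holder. The last check put its cap 89.6 mm above the table, where 89 mm is expected. It was about 1 mm from the measured holder centre.
- **Spent can:** the second can read about 0.8 N, with the empty gripper already reading about 0.5 N. I stood it on the carton floor in the free space. Its cap was 88.0 mm high, as expected, about 3 mm from the intended spot and clear of the tins.

The force reading wandered by up to about 1 N: the full can later read 2.3 N and the spent one between 0 and 1.2 N. The two cans were still clearly apart. No check failed, and the arm was clear of everything at hand-in.

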